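# Load the sample carousel on the autosampler and bring the probe arm in

## Robot

A 6-joint arm with a two-finger parallel gripper is mounted at the origin on the work surface. World frame = base frame: x ahead of the robot, y to its left, z up, the work surface at z = 0. Lengths are in mm, angles in rad, forces in N, time in s.
With the tool pointing down it reaches from about 350 to 875 mm from the base axis. Payload 4.2 kg.
Tool frame: the origin (TCP) lies midway between the tips of the shut fingers; the grasp point (between the pads) lies 19 mm behind it (arm.grasp_offset is the distance from the TCP to the grasp point, in mm); z points along the fingers, y is the direction in which the jaws open and shut (so a half turn about z gives the same grasp; the last joint's range is limited). The gripper opens to 85 mm and grips with 20 to 120 N. Pads are 22 mm wide; open, the fingers measure 114 mm over their backs; the gripper's body (76 mm by 85 mm) begins 54 mm behind the grasp point. The pads swing forward as they close: fully open they stand 13 mm farther back than shut.
Start: joints at [0.259, 0.385, 0.008, 0, -1.194, -0.259], TCP at [624.979, 0.025, 231.312] pointing down, gripper open.
Joint ranges: [-3.14, 3.14], [-1.21, 2.06], [-1.07, 1.41], [-3.16, 2.05], [-2.99, -0.16], [-3.1, 3.1]. Speed limits (rad/s): [2.79, 2.79, 3.14, 3.14, 3.14, 3.14].

## Interface

Orientations are given as a unit quaternion [x, y, z, w].
In Python, from bench import arm gives the robot as it stands.
- The arm moves only by the tool move_arm, never from a script. Its argument "moves" is a list of rows, each an object with "gripper": the gripper's target within -1 to 1 (fully open at 1, half-way at 0, shut at -1); "xyz": the shift along the tool's x, y, z in cm, a list of three; "angular": the turn, a rotation vector about the tool's x, y, z in rad, a list of three. In form: [{"gripper": gripper, "xyz": [dx, dy, dz], "angular": [wx, wy, wz]}, ...]. A call has 1 to 10 rows; each row is the pose to reach, as a shift and turn from the pose commanded when the call began, along the tool's axes at that moment; what a row does not reach only later rows make up. A row lasts 1/8 s, in which the tool goes at most 62.5 mm and 10.7 degrees, less where a joint would pass 70% of its speed; a pose out of reach is approached as far as the arm can. A call with a gripper value outside its range is refused whole. The fingers move at their own pace and stop on an object; the grip force is fixed at half the most. Time passes only in rows, so rows that repeat a pose let the fingers close. It gives the time, the measured TCP pose, the force and the opening at its end, in the units of the state.
- arm.read_state(): the state, without advancing time (a new reading comes with each control period).
- arm.get_image(name): name is "scene" or "side" or "wrist"; returns (picture, depth): 420x560x3 uint8, blue, green, red; 420x560 float32, mm along the optical axis (not along the pixel's ray), 0 where there is no reading.
- arm.get_calibration(name): a dict with "camera_matrix" (3x3 intrinsics, pixels), "R" (3x3) and "t" (3): a world point X has camera coordinates R X + t. Camera axes: x right, y down, z forward; pixel columns grow to the right and rows downward; lengths in mm; the calibration is good to about 2 mm. A picture is of the moment at which its call begins: read the wrist's pose just before it. get_calibration takes no time and is no camera call; for the wrist camera it gives the pose at the moment of the call.
- arm.job_done(): hands the job in, once; it reports no verdict.
The state is a dict: "clock": time; "joints": joint angles; "joint_vel": joint speeds; "joint_efforts": joint torques, N m; "position": TCP position; "ee_rot": TCP orientation; "contact_force": force on the tool from outside, world axes, zero at the start; "wrist_torque": the same for the moment, N m; "gripper_width": finger opening in mm.
Only numpy, scipy, OpenCV 4.12 (cv2) and the standard library are available. Lean on these libraries where they do the work, as an engineer would, in place of code of your own. Each camera call takes 0.05 s, during which the arm holds its last target. There are 200 camera calls.

## Task

Load the sample carousel: lift it by its handle, keep it level, turn it until its three holes line up with the three studs of the autosampler's turntable, and lower it gently until it sits fully home on the turntable. Then let go of it and swing the probe arm in over the tubes until it rests against its stop, and let go. Leave the other things on the bench where they stand.

Things in the scene. Friction and masses are not known exactly. Their poses are not given: they have to be found in the camera images.
- carousel_handle (a point): Centre of the black T-bar handle of the sample carousel, a loose plain pale grey two-tier tube carousel (about 0.4 to 0.6 kg) standing upright on the bench. The point is on the carousel's centre line, 88 mm above its underside. x runs along the bar, y across it, z up. The bar is 66 mm long, 20 mm wide, 26 mm high, on a central stem 18 mm in diameter.
- carousel_foot (a point): Centre of the carousel's flat underside, 88 mm straight below the handle point; same axes. The base plate is 176 mm in diameter and 8 mm thick, with three through holes 16 mm in diameter, equally spaced, 42 mm from the centre, in the directions 30, 150 and 270 degrees from x towards y.
- carousel: The whole sample carousel; origin at the centre of its underside, same axes. Round its rim, 58 to 88 mm from the centre, runs a ring of 18 tube places, with capped microtubes (fixed in it) reaching 40 mm above the underside.
- turntable_top (a point): Centre of the top face of the autosampler's dark round turntable (124 mm in diameter), on which the carousel's underside is to rest, 60 mm above the bench; z up. Three steel studs stand on it, 12 mm in diameter, 20 mm high, coned tips, equally spaced, 42 mm from the centre, in the directions 30, 150 and 270 degrees from x towards y.
- turntable: The turntable with its studs; origin 10 mm below the centre of its top face, same axes. Its motor holds it still: it does not turn. The carousel fits when its x axis is turned by 0, 120 or 240 degrees from the turntable's x axis; any of the three will do.
- sampler: White autosampler housing, a box fixed to the bench, 290 mm along x by 270 mm along y, 50 mm high. Origin on the bench under the turntable's centre; the box reaches from -163 to 127 mm in x and from -115 to 155 mm in y. The arm's post stands on it.
- probe_pivot (a point): Fixed vertical hinge axis of the autosampler's probe arm, at the arm's half height, 159 mm above the bench, on top of a 30 mm post (arm hub 42 mm in diameter), 148 mm from the turntable's centre. Axes are those of the housing.
- probe_arm_mid (a point): Point on the centre line of the white probe arm, at half height, 95 mm from the pivot axis. The arm is a level bar 26 mm wide, 28 mm high, reaching 164 mm from the pivot; 150 mm from the pivot a thin probe points down to 117 mm above the bench. -x runs along the arm from pivot to probe, z up. About 2 N here swings the arm; it stays where it is left.
- probe_arm (a joint): Angle of the probe arm in rad: 0 is the working position, against its stop, with the probe over the tube ring of a seated carousel; it grows as the arm swings outward, away from the turntable (clockwise seen from above), up to 1.25. It starts swung out, clear of the turntable.
- tube_rack: Green rack of capped blood tubes, 76 mm by 200 mm, 103 mm high; a bystander on the far part of the bench; origin at the centre of its underside.
- microtube_rack: Low green microtube block, 96 mm by 205 mm, 38 mm high; a bystander on the far part of the bench; origin at the centre of its underside.
- reagent_bottle: White reagent bottle, 68 mm in diameter, 140 mm high; a bystander on the far part of the bench; origin at the centre of its underside.
- tip_box: Pipette tip box with a blue lid, 82 mm by 122 mm, 62 mm high; a bystander on the far part of the bench; origin at the centre of its underside.

How it is judged:
By the outcome, as a careful person would: the job done as asked, in the order asked, and still so for the second after the job is handed in, with the robot touching nothing.
It also fails if it takes over 62 s, if anything falls off the work surface, if the arm or the gripper's body presses on something with over 40 N, if the wrist force passes 120 N, or if a joint passes its speed limit or range.

## Working session

There is one attempt and no reset: what is moved stays moved. The work goes in short steps, Python scripts to look and compute and a tool call to move; the robot and the scene stay as the last step left them, time stands still between calls to the robot, and variables do not carry over. Pictures are saved under pics/ and viewed, about 8 in all and at most 12, crops included, and the job is handed in when it is done.

Besides the shell and the picture viewer there is one more tool, called after "Call:" as name(argument=value, ...), one argument or row to a line, values as JSON. move_arm: Moves the arm, as the interface text tells. Its arguments: {"type":"object","properties":{"moves":{"type":"array","items":{"type":"object","properties":{"gripper":{"type":"number"},"xyz":{"type":"array","items":{"type":"number"}},"angular":{"type":"array","items":{"type":"number"}}}}}},"required":["moves"]}

```bash
mkdir -p pics; ls; python3 - <<'E'
from bench import arm
import cv2,numpy as np
print(arm.read_state(), arm.grasp_offset)
for n in ("scene","side","wrist"):
    c=arm.get_calibration(n); im,d=arm.get_image(n)
    cv2.imwrite(f"pics/{n}0.png",im); np.savez(f"{n}0.npz",im=im,d=d,K=c["camera_matrix"],R=c["R"],t=c["t"])
    print(n,-np.array(c["R"]).T@c["t"],np.array(c["R"])[2])
a=cv2.imread("pics/scene0.png");b=cv2.imread("pics/side0.png")
E
```

```text
pics
{'clock': 0.0, 'joints': array([ 2.58614891e-01,  3.85531762e-01,  6.64097860e-03, -5.41761082e-04,
       -1.19403562e+00, -2.58612714e-01]), 'joint_vel': array([ 0.00093288,  0.00011928, -0.00093182, -0.00239542, -0.00054487,
        0.00083862]), 'joint_efforts': array([-9.55001960e-04, -3.92286408e+01,  1.88399577e+01,  4.18616563e+00,
       -4.72148502e-03,  8.27910434e-07]), 'position': array([6.24404528e+02, 3.75493590e-02, 2.30236159e+02]), 'ee_rot': array([-0.70703646,  0.70717624,  0.0007531 , -0.00079407]), 'contact_force': array([ 0.25419129, -0.96985728, -1.01596439]), 'wrist_torque': array([ 0.04413036,  0.04287061, -0.02590127]), 'gripper_width': 85.69604645812278} 18.700000000000003
scene [1358.88362224  343.88859282  775.69768202] [-0.69594445 -0.31925994 -0.6432219 ]
side [ 210.17090144 -481.56499207  612.64886462] [ 0.53907361  0.58924669 -0.60182056]
wrist [624.23340105 -74.74275426 373.58765206] [-0.00388354  0.2907129  -0.95680245]
```

View pics/scene0.png

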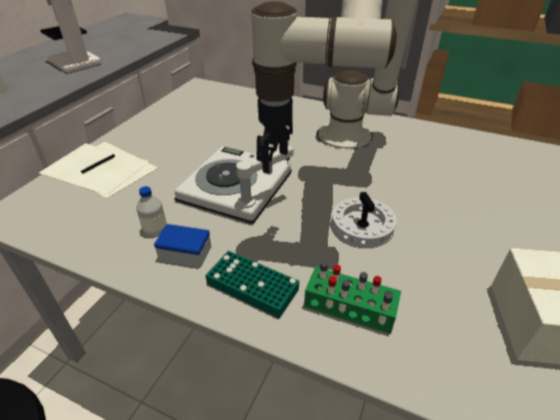

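View pics/side0.png

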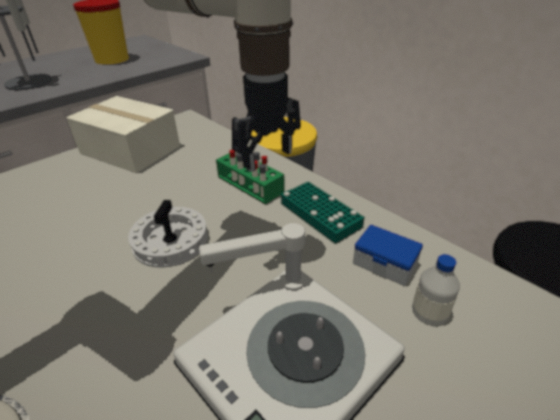

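The scene view shows the carousel at about (363,220) and the turntable at (225,178). In the side view the carousel is at (170,235), the studs are near (279,338), (319,323) and (316,363), and the probe arm runs from (292,235) to (205,250). Next I measure these from the depth.

```bash
cat > h.py <<'E'
import numpy as np,cv2
def cloud(im,d,K,R,t):
    v,u=np.indices(d.shape); m=d>0
    p=np.stack([(u-K[0,2])/K[0,0]*d,(v-K[1,2])/K[1,1]*d,d],-1)
    return (p-t)@R, m   # HxWx3 world
def load(f):
    z=np.load(f); P,m=cloud(z['im'],z['d'],z['K'],z['R'],z['t']); return z['im'],P,m
def snap(n,tag):
    from bench import arm
    c=arm.get_calibration(n); im,d=arm.get_image(n)
    np.savez(tag+".npz",im=im,d=d,K=c["camera_matrix"],R=c["R"],t=c["t"]); cv2.imwrite(f"pics/{tag}.png",im)
    return load(tag+".npz")
def ortho(im,P,m,c,half,zr,s):
    """top-down colour map, s px/mm; world x to the right, y up"""
    k=m&(np.abs(P[...,0]-c[0])<half)&(np.abs(P[...,1]-c[1])<half)&(P[...,2]>zr[0])&(P[...,2]<zr[1])
    n=int(2*half*s); o=np.zeros((n,n,3),np.uint8); q=P[k]
    for (x,y,z),col in zip(q[q[:,2].argsort()],im[k][q[:,2].argsort()]):
        i=int((c[1]+half-y)*s);j=int((x-c[0]+half)*s); cv2.circle(o,(j,i),int(s*.8)+1,col.tolist(),-1)
    return o
E
python3 - <<'E'
from h import *
for n,(cu,cv),(tu,tv) in (("scene",(363,215),(225,178)),("side",(170,235),(305,345))):
    im,P,m=load(n+"0.npz"); 
    print(n,"car",P[cv,cu],"tt",P[tv,tu])
    c0=P[cv,cu]; dark=im.max(2)<60
    k=m&dark&(np.hypot(*(P[...,:2]-c0[:2]).transpose(2,0,1))<120)&(P[...,2]>70)&(P[...,2]<110)
    q=P[k]; mu=q.mean(0); w,V=np.linalg.eigh(np.cov(q[:,:2].T)); pr=(q[:,:2]-mu[:2])@V[:,1]; 
    print("handle",len(q),mu,q[:,2].min(),q[:,2].max(),"ang",np.degrees(np.arctan2(V[1,1],V[0,1])),"len",np.ptp(pr),np.sqrt(w))
    k=m&(im.min(2)>60)&(np.hypot(*(P[...,:2]-c0[:2]).transpose(2,0,1))<120)&(P[...,2]>25)&(P[...,2]<50)
    q=P[k]; A=np.c_[2*q[:,:2],np.ones(len(q))]; print("ring bbox",len(q),q.min(0),q.max(0))
    c=P[tv,tu]; k=m&(np.hypot(*(P[...,:2]-c[:2]).transpose(2,0,1))<75)&(P[...,2]>66)&(P[...,2]<90)
    print("studs",len(P[k]));
    for x in P[k][::3]: print(x.round(0),end=' ')
    print()
    k=m&(P[...,2]>125)&(P[...,2]<185)&(np.hypot(*(P[...,:2]-c[:2]).transpose(2,0,1))<300)&(im.min(2)>90)
    q=P[k]; print("arm",len(q),q.min(0),q.max(0)); np.save(n+"arm.npy",q)
E
```

```text
scene car [489.9529069  202.07098009  47.11423562] tt [ 507.6293118  -226.33587713   58.81363158]
handle 176 [492.85804833 206.11800994  95.26236944] 70.69526478868814 104.79071574246458 ang -139.2344194676939 len 61.9755548887414 [ 5.20539573 18.48590377]
ring bbox 1216 [391.76764034 115.75423727  27.80919227] [571.93349804 291.35782082  45.98952315]
studs 35
[ 469. -279.   80.] [ 472. -274.   79.] [ 476. -275.   77.] [ 476. -276.   74.] [ 475. -273.   70.] [ 477. -272.   68.] [ 526. -231.   80.] [ 524. -229.   76.] [ 530. -229.   76.] [ 530. -229.   72.] [ 532. -232.   69.] [ 535. -230.   68.] 
arm 409 [ 431.84165208 -343.2270722   125.50351257] [752.52914979 -32.94431418 178.75779197]
side car [480.9206509  196.58299991  23.29590641] tt [ 479.91382997 -238.89244561   61.10322717]
handle 248 [476.58403582 194.72760599  93.63121768] 70.25075232904805 103.43043307993439 ang -145.26038355483624 len 60.37617681547391 [ 4.24248569 17.89433607]
ring bbox 1757 [392.88093869 116.8389949   25.32285818] [568.42607171 295.41359323  48.78220744]
studs 192
[ 526. -227.   79.] [ 523. -227.   80.
[... 636 characters left out ...]
 76.] [ 456. -208.   74.] [ 451. -204.   73.] [ 454. -208.   75.] [ 451. -202.   68.] [ 453. -207.   72.] [ 457. -209.   69.] [ 453. -206.   68.] [ 453. -209.   67.] [ 469. -274.   80.] [ 465. -273.   81.] [ 468. -277.   81.] [ 464. -273.   79.] [ 467. -276.   80.] [ 471. -278.   77.] [ 464. -275.   79.] [ 467. -278.   79.] [ 462. -272.   75.] [ 464. -277.   79.] [ 467. -280.   78.] [ 461. -275.   76.] [ 464. -279.   79.] [ 469. -280.   74.] [ 463. -276.   74.] [ 466. -279.   74.] [ 462. -273.   68.] [ 463. -278.   73.] [ 467. -280.   71.] [ 462. -276.   69.] [ 465. -280.   71.] [ 462. -279.   70.] 
arm 1814 [ 422.97953656 -336.89181233  132.77441241] [748.1311313  -33.8689948  178.55551451]
```

Call:
move_arm(
  moves=[
    {"gripper":1,"xyz":[29.5,14,-7],"angular":[0,0,0]},
    {"gripper":1,"xyz":[29.5,14,-7],"angular":[0,0,0]},
    {"gripper":1,"xyz":[29.5,14,-7],"angular":[0,0,0]},
    {"gripper":1,"xyz":[29.5,14,-7],"angular":[0,0,0]},
    {"gripper":1,"xyz":[29.5,14,-7],"angular":[0,0,0]},
    {"gripper":1,"xyz":[29.5,14,-7],"angular":[0,0,0]},
    {"gripper":1,"xyz":[29.5,14,-7],"angular":[0,0,0]},
    {"gripper":1,"xyz":[29.5,14,-7],"angular":[0,0,0]},
  ],
)

```text
clock: 1.15
position: [485.0, -294.5, 300.8]
ee_rot: [0.707, -0.707, -0.0, 0.0]
contact_force: [0.6, -0.3, -0.6]
gripper_width: 85.4
```

```bash
python3 - <<'E'
from h import *
from bench import arm
print(arm.read_state()['joint_vel'].round(3))
im,P,m=snap("wrist","w_tt"); a=im
q=np.load("sidearm.npy"); q=q[(q[:,2]>140)&(q[:,0]<660)]
print(q[::40].round(0).tolist())
E
```

```text
[ 0.018  0.003 -0.003  0.002 -0.001  0.001]
[[578.0, -100.0, 177.0], [589.0, -116.0, 175.0], [585.0, -123.0, 178.0], [575.0, -120.0, 177.0], [547.0, -94.0, 174.0], [546.0, -98.0, 174.0], [538.0, -93.0, 173.0], [524.0, -83.0, 174.0], [571.0, -134.0, 177.0], [553.0, -116.0, 175.0], [528.0, -92.0, 172.0], [583.0, -135.0, 165.0], [544.0, -113.0, 173.0], [508.0, -79.0, 172.0], [556.0, -128.0, 173.0], [513.0, -91.0, 174.0], [565.0, -137.0, 171.0], [520.0, -96.0, 171.0], [469.0, -53.0, 173.0], [519.0, -102.0, 173.0], [464.0, -52.0, 173.0], [513.0, -99.0, 173.0], [453.0, -47.0, 175.0], [504.0, -91.0, 171.0], [558.0, -133.0, 163.0], [486.0, -81.0, 174.0], [547.0, -120.0, 160.0], [467.0, -67.0, 174.0], [522.0, -106.0, 164.0], [453.0, -58.0, 174.0], [508.0, -97.0, 165.0], [450.0, -56.0, 173.0], [505.0, -96.0, 164.0], [453.0, -61.0, 173.0], [508.0, -98.0, 161.0], [464.0, -74.0, 172.0], [559.0, -132.0, 148.0], [477.0, -81.0, 165.0], [450.0, -64.0, 169.0], [429.0, -52.0, 173.0], [510.0, -100.0, 152.0], [476.0, -80.0, 159.0], [460.0, -72.0, 161.0], [461.0, -73.0, 159.0], [428.0, -55.0, 165.0]]
```

View pics/w_tt.png

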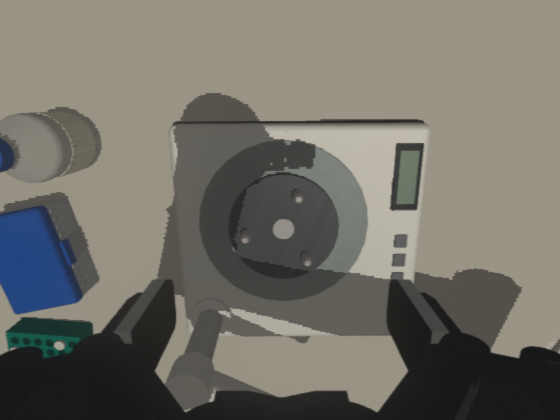

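The wrist view shows studs at (298,196), (245,237) and (307,258), and the disc centre at (283,229). I'll fit the stud pattern to the depth points, camera by camera, then move to the carousel.

```bash
cat >> h.py <<'E'
from scipy.optimize import least_squares
def studfit(P,m,c0=(484,-236),th0=None):
    k=m&(np.hypot(P[...,0]-c0[0],P[...,1]-c0[1])<58)&(P[...,2]>65)&(P[...,2]<84); q=P[k]
    def res(p):
        a=p[2]+np.radians([30,150,270]); s=p[:2]+42*np.c_[np.cos(a),np.sin(a)]
        r=np.hypot(*(q[:,None,:2]-s).transpose(2,0,1)).min(1)
        return np.minimum(r-6,0)*0.3+np.maximum(r-6,0)*1.0 if False else r-np.where(q[:,2]<75,6,np.clip(6-(q[:,2]-75),1.5,6))
    best=min((least_squares(res,[*c0,t],loss='soft_l1') for t in np.radians(np.arange(0,120,15))),key=lambda s:s.cost)
    return best.x[:2],np.degrees(best.x[2])%120,len(q),np.abs(best.fun).mean()
E
python3 - <<'E'
from h import *
for n in ("w_tt","side0"):
    im,P,m=load(n+".npz"); print(n,studfit(P,m))
    dark=m&(np.abs(P[...,2]-60)<4)&(im.max(2)<75)&(np.hypot(P[...,0]-484,P[...,1]+236)<75)
    cs=P[dark]; print(" disc centroid",cs.mean(0),cs.min(0),cs.max(0))
z=np.load("w_tt.npz");K,R,t=z['K'],z['R'],z['t']
def ray(u,v,h):
    d=R.T@np.linalg.solve(K,[u,v,1]); o=-R.T@t; return (o+d*(h-o[2])/d[2])[:2]
s=np.array([ray(298,195,79),ray(244,237,79),ray(307,258,79)]);print(s,s.mean(0),[np.degrees(np.arctan2(*(x-s.mean(0))[::-1]))%120 for x in s], np.hypot(*(s-s.mean(0)).T), "hub",ray(283.5,229,60))
E
```

```text
w_tt (array([ 481.43694481, -238.5312614 ]), np.float64(98.4100989642763), 359, np.float64(0.8299583220851697))
 disc centroid [ 488.21998506 -234.3588067    60.51907082] [ 420.84605662 -300.31620987   56.1491559 ] [ 542.90039922 -177.16410115   63.93237783]
side0 (array([ 482.60381417, -235.76436358]), np.float64(98.26206533415933), 197, np.float64(0.8868495248338115))
 disc centroid [ 477.66617296 -241.66368199   60.38282713] [ 421.00304468 -297.76289438   56.00509285] [ 542.29209685 -177.71591131   63.55078964]
[[ 465.83300064 -281.38568938]
 [ 523.03645833 -235.15746397]
 [ 454.97425229 -210.75664532]] [ 481.28123709 -242.43326622] [np.float64(8.367097462522949), np.float64(9.884485282888463), np.float64(9.70915094513228)] [41.90392916 42.38438155 41.17603381] hub [ 480.53001313 -237.69733632]
```

Call:
move_arm(
  moves=[
    {"gripper":1,"xyz":[-43,0,0],"angular":[0,0,0]},
    {"gripper":1,"xyz":[-43,0,0],"angular":[0,0,0]},
    {"gripper":1,"xyz":[-43,0,0],"angular":[0,0,0]},
    {"gripper":1,"xyz":[-43,0,0],"angular":[0,0,0]},
    {"gripper":1,"xyz":[-43,0,0],"angular":[0,0,0]},
    {"gripper":1,"xyz":[-43,0,0],"angular":[0,0,0]},
    {"gripper":1,"xyz":[-43,0,0],"angular":[0,0,0]},
    {"gripper":1,"xyz":[-43,0,0],"angular":[0,0,0]},
    {"gripper":1,"xyz":[-43,0,0],"angular":[0,0,0]},
    {"gripper":1,"xyz":[-43,0,0],"angular":[0,0,0]},
  ],
)

```text
clock: 2.45
position: [484.8, 134.4, 301.3]
ee_rot: [-0.707, 0.707, 0.0, -0.0]
contact_force: [0.7, -0.5, -0.4]
gripper_width: 85.8
```

```bash
python3 - <<'E'
from h import *
im,P,m=snap("wrist","w_car")
k=m&(np.hypot(P[...,0]-482,P[...,1]-204)<60)&(P[...,2]>85)&(P[...,2]<108)&(im.max(2)<70)
q=P[k]; mu=q.mean(0); w,V=np.linalg.eigh(np.cov(q[:,:2].T)); print(len(q),mu,np.degrees(np.arctan2(V[1,1],V[0,1])),np.sqrt(w))
(c,s,a)=cv2.minAreaRect(q[:,:2].astype(np.float32)); print(c,s,a)
k=m&(np.hypot(P[...,0]-482,P[...,1]-204)<110)&(P[...,2]>30)&(P[...,2]<50)
print(cv2.minEnclosingCircle(P[k][:,:2].astype(np.float32)))
r=im[100:360,150:430]; cv2.imwrite("pics/w_carc.png",cv2.resize(r,None,fx=2.3,fy=2.3,interpolation=cv2.INTER_CUBIC))
E
```

```text
1303 [479.28651791 199.71299097  99.26960903] -141.82027728557526 [ 5.80843506 18.49665911]
(479.13201904296875, 202.54702758789062) (64.94574737548828, 20.559703826904297) 38.28309631347656
((479.24993896484375, 203.52798461914062), 88.45174407958984)
```

View pics/w_carc.png

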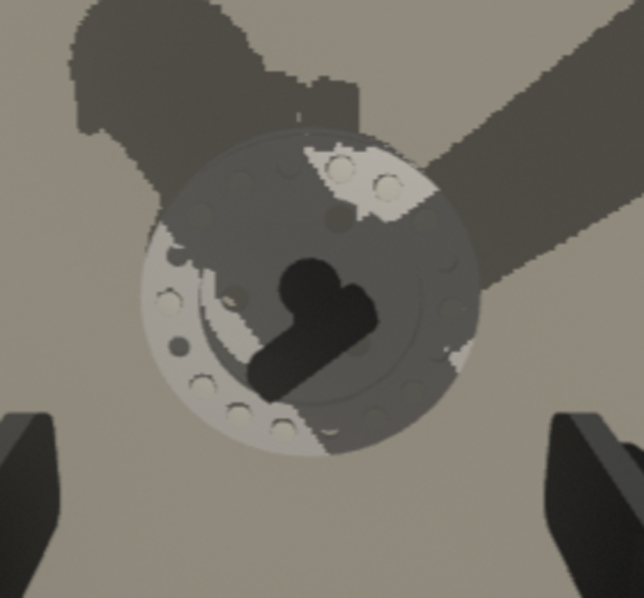

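The crop shows holes at about (340,218), (234,298) and, partly hidden, (362,345). The bar runs from (262,380) to (365,300). Next I work out the hole angles.

```bash
python3 - <<'E'
from h import *
z=np.load("w_car.npz");K,R,t=z['K'],z['R'],z['t']
def ray(u,v,h):
    d=R.T@np.linalg.solve(K,[u,v,1]); o=-R.T@t; return (o+d*(h-o[2])/d[2])[:2]
c=np.array([479.2,203])
for u,v in ((340,218),(234,298),(362,345)):
    p=ray(150+u/2.3,100+v/2.3,6); print(p,np.hypot(*(p-c)),np.degrees(np.arctan2(*(p-c)[::-1]))%120)
im,P,m=load("w_car.npz")
k=m&(np.hypot(P[...,0]-482,P[...,1]-204)<110)&(P[...,2]>4)&(P[...,2]<55)
for lo,hi in((4,15),(15,25),(25,36),(36,50)):
    q=P[k&(P[...,2]>lo)&(P[...,2]<hi)]; r=np.hypot(*(q[:,:2]-c).T); print(lo,len(q),np.percentile(r,[5,50,95]).round(0),q[:,2].mean())
q=np.load("sidearm.npy"); w=q[(q[:,2]>168)&(q[:,2]<180)&(q[:,0]<550)]; mu=w.mean(0); _,V=np.linalg.eigh(np.cov(w[:,:2].T)); print("arm top",mu,np.degrees(np.arctan2(V[1,1],V[0,1])),w.min(0),w.max(0))
w=q[(q[:,0]>560)&(q[:,0]<650)&(q[:,2]>172)]; print("hub",cv2.minEnclosingCircle(w[:,:2].astype(np.float32)),len(w),w[:,2].mean())
E
```

```text
[462.31950818 164.69019111] 41.863975697092094 6.2202199426196785
[520.6709267  210.32983653] 42.113706377029835 10.023304026853168
[448.86613726 238.5132286 ] 46.704738878390536 10.502518774126088
4 5308 [20. 48. 85.] 8.627801357782666
15 187 [ 9. 12. 15.] 18.08741910252725
25 2111 [58. 74. 88.] 35.03066648163693
36 7106 [59. 74. 87.] 37.52600937339597
arm top [486.82993427 -76.45358365 172.59488766] 151.51833033381004 [ 422.97953656 -119.61318654  168.04391448] [549.86504711 -33.8689948  175.97513303]
hub ((571.4644775390625, -118.0987777709961), 20.70355224609375) 243 176.22698532747393
```

The holes are at about 8.3° mod 120. That puts the carousel's x axis at 218.3°, which is 98.3° mod 120, and agrees with the bar angle of 38.3°. The turntable is at 98.3° mod 120 as well, so almost no net turn is needed. I'll grasp with the jaws across the bar, which is a tool turn of 0.90 rad.

Call:
move_arm(
  moves=[
    {"gripper":1,"xyz":[-6.8,0.6,5],"angular":[0,0,0.18]},
    {"gripper":1,"xyz":[-6.8,0.6,8],"angular":[0,0,0.36]},
    {"gripper":1,"xyz":[-6.8,0.6,12],"angular":[0,0,0.54]},
    {"gripper":1,"xyz":[-6.8,0.6,14],"angular":[0,0,0.72]},
    {"gripper":1,"xyz":[-6.8,0.6,15],"angular":[0,0,0.902]},
    {"gripper":1,"xyz":[-6.8,0.6,17],"angular":[0,0,0.902]},
    {"gripper":1,"xyz":[-6.8,0.6,20],"angular":[0,0,0.902]},
    {"gripper":1,"xyz":[-6.8,0.6,22],"angular":[0,0,0.902]},
    {"gripper":1,"xyz":[-6.8,0.6,23.2],"angular":[0,0,0.902]},
    {"gripper":1,"xyz":[-6.8,0.6,23.2],"angular":[0,0,0.902]},
  ],
)

```text
clock: 3.75
position: [479.0, 202.3, 68.9]
ee_rot: [-0.328, 0.945, -0.0, -0.001]
contact_force: [-0.1, 0.5, 0.3]
gripper_width: 85.5
```

```bash
python3 - <<'E'
from h import *
from scipy.spatial.transform import Rotation as Ro
from bench import arm
s=arm.read_state(); M=Ro.from_quat(s['ee_rot']).as_matrix(); print(s['position'],M.round(3).tolist(),s['contact_force'],s['joints'])
im,P,m=snap("side","s_pre")
cv2.imwrite("pics/s_prec.png",cv2.resize(im[120:320,60:340],None,fx=2.5,fy=2.5))
E
```

```text
[478.98843066 202.27568581  68.87025893] [[-0.785, -0.619, -0.001], [-0.619, 0.785, -0.001], [0.001, -0.0, -1.0]] [-0.06683439  0.5396223   0.25973834] [ 7.12029785e-01  3.92076069e-01 -4.55014330e-01  1.38178933e-04
 -7.25041734e-01 -1.61511799e+00]
```

View pics/s_prec.png

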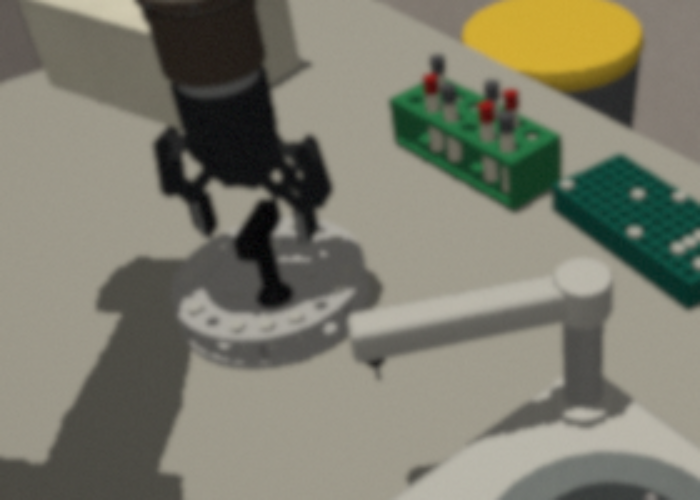

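The jaws straddle the bar evenly, at about (210,220) and (310,215). I close the gripper and lift a little.

Call:
move_arm(
  moves=[
    {"gripper":-1,"xyz":[0,0,0],"angular":[0,0,0]},
    {"gripper":-1,"xyz":[0,0,0],"angular":[0,0,0]},
    {"gripper":-1,"xyz":[0,0,0],"angular":[0,0,0]},
    {"gripper":-1,"xyz":[0,0,0],"angular":[0,0,0]},
    {"gripper":-1,"xyz":[0,0,0],"angular":[0,0,0]},
    {"gripper":-1,"xyz":[0,0,0],"angular":[0,0,0]},
    {"gripper":-1,"xyz":[0,0,-0.5],"angular":[0,0,0]},
    {"gripper":-1,"xyz":[0,0,-1.5],"angular":[0,0,0]},
    {"gripper":-1,"xyz":[0,0,-3],"angular":[0,0,0]},
    {"gripper":-1,"xyz":[0,0,-3],"angular":[0,0,0]},
  ],
)

```text
clock: 5.05
position: [480.0, 203.8, 101.0]
ee_rot: [-0.328, 0.945, 0.001, 0.002]
contact_force: [0.3, -0.4, -3.1]
gripper_width: 19.0
```

```bash
python3 - <<'E'
from h import *
from bench import arm
s=arm.read_state(); print(s['position'],s['contact_force'],s['wrist_torque'],s['gripper_width'])
for n in("side","scene","wrist"):
    im,P,m=snap(n,n+"_l")
    k=m&(np.hypot(P[...,0]-479,P[...,1]-203)<110)&(P[...,2]>52)&(P[...,2]<80)&(im.min(2)>75)
    q=P[k]; print(n,len(q),cv2.minEnclosingCircle(q[:,:2].astype(np.float32)))
    r=np.hypot(*(q[:,:2]-[479,203]).T); w=q[(r>60)&(r<86)]; w=w[w[:,2]>60]
    A=np.c_[w[:,:2]-[479,203],np.ones(len(w))]; print("plane",np.linalg.lstsq(A,w[:,2],rcond=None)[0])
E
```

```text
[479.98027892 203.80603665 101.00391145] [ 0.33318363 -0.37652555 -3.09118767] [ 0.0353846  -0.01759975 -0.00712993] 18.958328781554428
side 1716 ((482.3004150390625, 205.83209228515625), 89.7652816772461)
plane [5.10114999e-03 6.32252261e-03 6.80670819e+01]
scene 1191 ((482.49432373046875, 204.49093627929688), 90.819580078125)
plane [3.34178629e-03 2.00277431e-03 6.74286385e+01]
wrist 36602 ((479.5174560546875, 203.35304260253906), 88.39390563964844)
plane [-2.79668324e-03 -1.74891434e-03  6.68142301e+01]
```

It's lifted level, and its centre is within 0.5 mm of the TCP. I raise it clear of the probe arm and carry it over.

Call:
move_arm(
  moves=[
    {"gripper":-1,"xyz":[0,0,-2],"angular":[0,0,0]},
    {"gripper":-1,"xyz":[0,0,-5],"angular":[0,0,0]},
    {"gripper":-1,"xyz":[0,0,-9],"angular":[0,0,0]},
    {"gripper":-1,"xyz":[0,0,-13],"angular":[0,0,0]},
    {"gripper":-1,"xyz":[1,-1.28,-16],"angular":[0,0,0]},
    {"gripper":-1,"xyz":[2.5,-3.2,-17.5],"angular":[0,0,0]},
    {"gripper":-1,"xyz":[4.6,-5.89,-17.5],"angular":[0,0,0]},
    {"gripper":-1,"xyz":[6.9,-8.84,-17.5],"angular":[0,0,0]},
    {"gripper":-1,"xyz":[9.2,-11.78,-17.5],"angular":[0,0,0]},
    {"gripper":-1,"xyz":[11.5,-14.73,-17.5],"angular":[0,0,0]},
  ],
)

```text
clock: 6.45
position: [479.3, 14.9, 273.6]
ee_rot: [-0.328, 0.945, 0.0, -0.001]
contact_force: [1.1, 0.1, -3.8]
gripper_width: 19.1
```

Call:
move_arm(
  moves=[
    {"gripper":-1,"xyz":[2.3,-2.94,0],"angular":[0,0,0]},
    {"gripper":-1,"xyz":[4.6,-5.89,0],"angular":[0,0,0]},
    {"gripper":-1,"xyz":[6.9,-8.84,0],"angular":[0,0,0]},
    {"gripper":-1,"xyz":[9.2,-11.78,0],"angular":[0,0,0]},
    {"gripper":-1,"xyz":[11.5,-14.73,0],"angular":[0,0,0]},
    {"gripper":-1,"xyz":[13.5,-17.29,0],"angular":[0,0,0]},
    {"gripper":-1,"xyz":[14.9,-19.0,0],"angular":[0,0,0]},
    {"gripper":-1,"xyz":[15.6,-19.97,0],"angular":[0,0,0]},
    {"gripper":-1,"xyz":[15.6,-19.97,0],"angular":[0,0,0]},
    {"gripper":-1,"xyz":[15.6,-19.97,0],"angular":[0,0,0]},
  ],
)

```text
clock: 7.7
position: [481.4, -236.5, 274.1]
ee_rot: [-0.328, 0.945, 0.0, -0.0]
contact_force: [-0.3, -0.2, -4.1]
gripper_width: 18.9
```

```bash
python3 - <<'E'
from h import *
from bench import arm
s=arm.read_state(); print(s['position'],s['ee_rot'],s['contact_force'],s['wrist_torque'],s['gripper_width'])
c=s['position'][:2]; h=s['position'][2]-69
for n in("side","scene","wrist"):
    im,P,m=snap(n,n+"_o")
    k=m&(np.hypot(*(P[...,:2]-c).transpose(2,0,1))<110)&(P[...,2]>h+25)&(P[...,2]<h+50)&(im.min(2)>60)
    q=P[k]; print(n,len(q),cv2.minEnclosingCircle(q[:,:2].astype(np.float32)))
    r=np.hypot(*(q[:,:2]-c).T); w=q[(r>60)&(r<86)]; w=w[w[:,2]>h+30]
    A=np.c_[w[:,:2]-c,np.ones(len(w))]; print("plane",np.linalg.lstsq(A,w[:,2],rcond=None)[0])
E
```

```text
[ 481.42796864 -236.54348859  274.07439419] [-3.28487163e-01  9.44508373e-01  3.08979996e-04 -1.45476743e-04] [-0.28723195 -0.18935666 -4.0686902 ] [ 0.04691464  0.02994532 -0.02901913] 18.92529558456038
side 5660 ((483.02166748046875, -233.7598114013672), 89.25991821289062)
plane [2.35045567e-03 2.19364247e-03 2.41037182e+02]
scene 965 ((485.72412109375, -236.60975646972656), 90.56851196289062)
plane [3.30829091e-03 2.80545134e-03 2.40723167e+02]
wrist 36581 ((482.31817626953125, -235.73179626464844), 88.57526397705078)
plane [-2.42094190e-03 -1.70964229e-03  2.41610825e+02]
```

Call:
move_arm(
  moves=[
    {"gripper":-1,"xyz":[0.06,-0.14,2],"angular":[0,0,0]},
    {"gripper":-1,"xyz":[0.06,-0.14,5],"angular":[0,0,0]},
    {"gripper":-1,"xyz":[0.06,-0.14,8],"angular":[0,0,0]},
    {"gripper":-1,"xyz":[0.06,-0.14,10],"angular":[0,0,0]},
    {"gripper":-1,"xyz":[0.06,-0.14,11],"angular":[0,0,0]},
    {"gripper":-1,"xyz":[0.06,-0.14,11.5],"angular":[0,0,0]},
    {"gripper":-1,"xyz":[0.06,-0.14,11.5],"angular":[0,0,0]},
    {"gripper":-1,"xyz":[0.06,-0.14,11.5],"angular":[0,0,0]},
  ],
)

```text
clock: 8.85
position: [482.5, -238.9, 160.2]
ee_rot: [-0.328, 0.945, -0.001, 0.001]
contact_force: [-0.7, 0.6, -3.2]
gripper_width: 19.2
```

```bash
python3 - <<'E'
from h import *
from bench import arm
S=[]
for n in ("side","wrist","side","wrist"):
    s=arm.read_state(); S.append(s['position'])
    im,P,m=snap(n,n+"_b"); c=np.array([481.8,-238])
    k=m&(np.hypot(*(P[...,:2]-c).transpose(2,0,1))<110)&(P[...,2]>118)&(P[...,2]<142)&(im.min(2)>60)
    q=P[k]; r=np.hypot(*(q[:,:2]-c).T); q=q[r<93]; print(n,len(q),cv2.minEnclosingCircle(q[:,:2].astype(np.float32)))
print(np.array(S),arm.read_state()['contact_force'])
cv2.imwrite("pics/b.png",np.hstack([cv2.imread("pics/side_b.png")[130:420,180:480],cv2.imread("pics/wrist_b.png")[0:290,60:500]]))
E
```

```text
side 4611 ((483.724365234375, -236.41506958007812), 88.7180404663086)
wrist 36607 ((483.45843505859375, -237.9995880126953), 88.72579193115234)
side 4596 ((483.35150146484375, -235.97421264648438), 88.69786071777344)
wrist 36582 ((483.1954040527344, -238.14610290527344), 88.63758850097656)
[[ 482.47376001 -238.85426743  160.19859744]
 [ 482.41511987 -238.84001695  160.14639822]
 [ 482.3060725  -238.83184028  160.02710619]
 [ 482.19520554 -238.81827381  159.91537351]] [-0.07514625 -0.38846569 -4.36982319]
```

View pics/b.png

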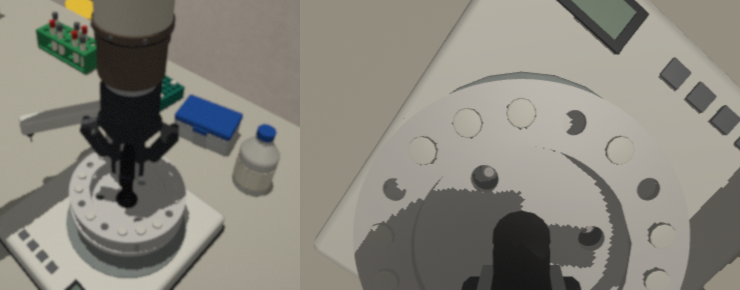

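The carousel hangs over the turntable. The wrist view shows two steel studs inside the holes, at full-image pixels of about (244,178) and (351,237). I zoom in on those.

```bash
python3 - <<'E'
from h import *
im=cv2.imread("pics/wrist_b.png")
a=cv2.resize(im[158:198,224:264],(400,400),interpolation=cv2.INTER_CUBIC);b=cv2.resize(im[217:257,331:371],(400,400),interpolation=cv2.INTER_CUBIC)
cv2.imwrite("pics/bz.png",cv2.convertScaleAbs(np.hstack([a,b]),alpha=1.3))
z=np.load("wrist_b.npz");K,R,t=z['K'],z['R'],z['t']
c=np.array([482.3,-238.5]); 
for a in np.radians([8.3,128.3,248.3]):
    for h in (98,90,80): # predicted pixels of hole rims and stud tip
        X=np.r_[c+42*np.array([np.cos(a),np.sin(a)]),h]; x=K@(R@X+t); print(round(np.degrees(a)),h,(x[:2]/x[2]).round(1), "px/mm",round(K[0,0]/x[2],2))
E
```

```text
8 98 [247.7 291.5] px/mm 1.58
8 90 [248.8 285.5] px/mm 1.53
8 80 [250.1 278.5] px/mm 1.47
128 98 [350.8 237.4] px/mm 1.66
128 90 [348.4 233. ] px/mm 1.6
128 80 [345.7 227.9] px/mm 1.54
248 98 [244.5 177.7] px/mm 1.74
248 90 [245.8 175.1] px/mm 1.68
248 80 [247.3 172.2] px/mm 1.61
```

View pics/bz.png

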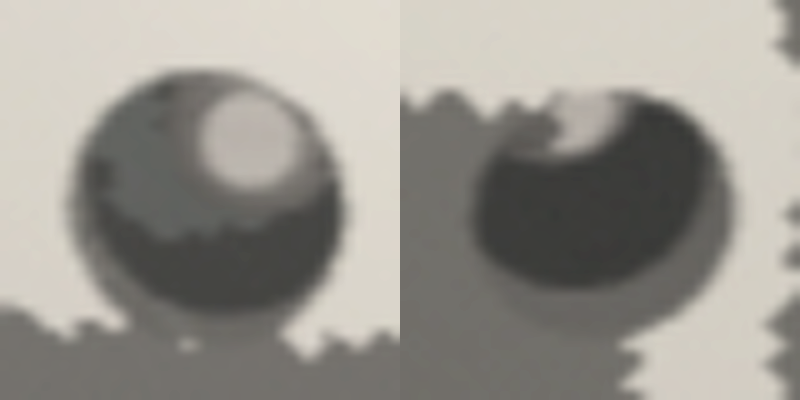

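Hole and stud offsets, from tip pixel against the expected pixel, call for a carousel shift of about +0.7 mm along tool x and +1.4 mm along tool y, with negligible turn. I correct that and descend slowly onto the studs.

Call:
move_arm(
  moves=[
    {"gripper":-1,"xyz":[0.07,0.14,0],"angular":[0,0,0]},
    {"gripper":-1,"xyz":[0.07,0.14,0.3],"angular":[0,0,0]},
    {"gripper":-1,"xyz":[0.07,0.14,0.6],"angular":[0,0,0]},
    {"gripper":-1,"xyz":[0.07,0.14,0.9],"angular":[0,0,0]},
    {"gripper":-1,"xyz":[0.07,0.14,1.1],"angular":[0,0,0]},
    {"gripper":-1,"xyz":[0.07,0.14,1.3],"angular":[0,0,0]},
    {"gripper":-1,"xyz":[0.07,0.14,1.5],"angular":[0,0,0]},
    {"gripper":-1,"xyz":[0.07,0.14,1.5],"angular":[0,0,0]},
  ],
)

```text
clock: 10.05
position: [480.4, -238.0, 144.1]
ee_rot: [-0.328, 0.945, 0.0, -0.0]
contact_force: [-0.7, -0.1, -3.7]
gripper_width: 19.5
```

```bash
python3 - <<'E'
from h import *
from bench import arm
im,P,m=snap("wrist","wrist_c"); s=arm.read_state(); print(s['position'],s['contact_force'],s['wrist_torque'])
a=cv2.resize(im[158:198,224:264],(400,400),interpolation=cv2.INTER_CUBIC);b=cv2.resize(im[217:257,331:371],(400,400),interpolation=cv2.INTER_CUBIC)
cv2.imwrite("pics/cz.png",cv2.convertScaleAbs(np.hstack([a,b]),alpha=1.3))
E
```

```text
[ 480.48373369 -238.06430973  144.27605185] [-0.68087514 -0.14598155 -4.68125446] [0.02965109 0.03965051 0.00900005]
```

View pics/cz.png

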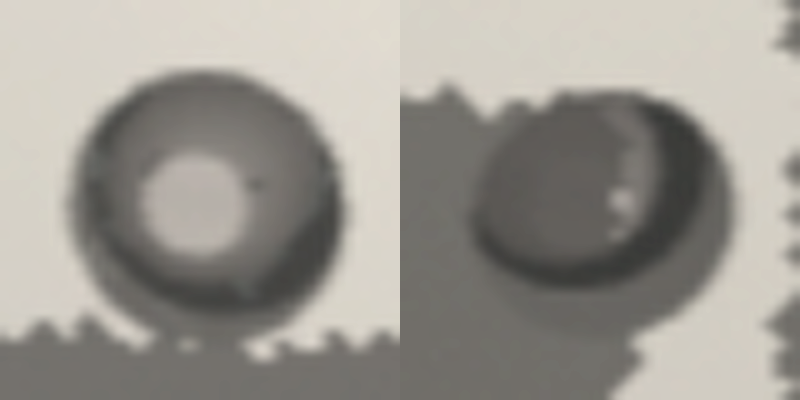

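Both studs are now inside their holes with almost no contact force. They sit slightly left in the holes, by about 1 mm along −tool y. I shift that way and lower to just above home.

Call:
move_arm(
  moves=[
    {"gripper":-1,"xyz":[0,-0.1,0],"angular":[0,0,0]},
    {"gripper":-1,"xyz":[0,-0.1,0.2],"angular":[0,0,0]},
    {"gripper":-1,"xyz":[0,-0.1,0.4],"angular":[0,0,0]},
    {"gripper":-1,"xyz":[0,-0.1,0.6],"angular":[0,0,0]},
    {"gripper":-1,"xyz":[0,-0.1,0.8],"angular":[0,0,0]},
    {"gripper":-1,"xyz":[0,-0.1,1.0],"angular":[0,0,0]},
    {"gripper":-1,"xyz":[0,-0.1,1.1],"angular":[0,0,0]},
    {"gripper":-1,"xyz":[0,-0.1,1.2],"angular":[0,0,0]},
    {"gripper":-1,"xyz":[0,-0.1,1.2],"angular":[0,0,0]},
  ],
)

```text
clock: 11.22
position: [481.1, -238.8, 132.3]
ee_rot: [-0.328, 0.945, 0.0, -0.0]
contact_force: [-0.9, 0.4, -5.0]
gripper_width: 19.1
```

Call:
move_arm(
  moves=[
    {"gripper":-1,"xyz":[0,0,0.05],"angular":[0,0,0]},
    {"gripper":-1,"xyz":[0,0,0.1],"angular":[0,0,0]},
  ],
)

```text
clock: 11.48
position: [481.1, -238.8, 131.3]
ee_rot: [-0.328, 0.945, -0.0, 0.0]
contact_force: [-0.6, -0.2, -3.5]
gripper_width: 19.3
```

Call:
move_arm(
  moves=[
    {"gripper":-1,"xyz":[0,0,0.05],"angular":[0,0,0]},
    {"gripper":-1,"xyz":[0,0,0.1],"angular":[0,0,0]},
  ],
)

```text
clock: 11.72
position: [481.1, -238.8, 130.3]
ee_rot: [-0.328, 0.945, -0.0, -0.0]
contact_force: [-0.2, 0.3, -4.0]
gripper_width: 19.1
```

Call:
move_arm(
  moves=[
    {"gripper":-1,"xyz":[0,0,0.05],"angular":[0,0,0]},
    {"gripper":-1,"xyz":[0,0,0.1],"angular":[0,0,0]},
  ],
)

```text
clock: 11.98
position: [481.1, -238.9, 129.8]
ee_rot: [-0.328, 0.945, -0.0, -0.0]
contact_force: [-2.4, 1.6, 1.8]
gripper_width: 19.4
```

Call:
move_arm(
  moves=[
    {"gripper":-1,"xyz":[0,0,0.05],"angular":[0,0,0]},
    {"gripper":-1,"xyz":[0,0,0.05],"angular":[0,0,0]},
  ],
)

```text
clock: 12.22
position: [481.1, -238.9, 129.8]
ee_rot: [-0.328, 0.945, -0.0, 0.0]
contact_force: [-3.5, 1.9, 5.0]
gripper_width: 19.5
```

Contact came at TCP z 129.8 (130.2 predicted), so it looks fully home. I release, rise and check.

Call:
move_arm(
  moves=[
    {"gripper":0.3,"xyz":[0,0,0],"angular":[0,0,0]},
    {"gripper":0.3,"xyz":[0,0,0],"angular":[0,0,0]},
    {"gripper":0.3,"xyz":[0,0,0],"angular":[0,0,0]},
    {"gripper":0.3,"xyz":[0,0,0],"angular":[0,0,0]},
    {"gripper":0.3,"xyz":[0,0,-1],"angular":[0,0,0]},
    {"gripper":0.3,"xyz":[0,0,-4],"angular":[0,0,0]},
    {"gripper":0.3,"xyz":[0,0,-9],"angular":[0,0,0]},
    {"gripper":0.3,"xyz":[0,0,-14],"angular":[0,0,0]},
    {"gripper":0.3,"xyz":[0,0,-17],"angular":[0,0,0]},
    {"gripper":0.3,"xyz":[0,0,-17],"angular":[0,0,0]},
  ],
)

```text
clock: 13.48
position: [482.3, -239.3, 302.7]
ee_rot: [-0.328, 0.945, -0.002, 0.003]
contact_force: [-0.1, -0.1, -0.3]
gripper_width: 55.5
```

```bash
cat >> h.py <<'E'
def seat(P,m,im,c=np.array([481.2,-238.5])):
    k=m&(np.hypot(*(P[...,:2]-c).transpose(2,0,1))<95)&(P[...,2]>85)&(P[...,2]<112)&(im.min(2)>60)
    q=P[k]; w=q; r=np.hypot(*(w[:,:2]-c).T); w=w[(r>60)&(r<86)&(w[:,2]>90)]
    A=np.c_[w[:,:2]-c,np.ones(len(w))]; return cv2.minEnclosingCircle(q[:,:2].astype(np.float32)),np.linalg.lstsq(A,w[:,2],rcond=None)[0].round(4)
def armfit(P,m,im):
    k=m&(im.min(2)>90)&(P[...,2]>168)&(P[...,2]<180)&(np.abs(P[...,0]-510)<150)&(P[...,1]>-230)&(P[...,1]<0); q=P[k]
    mu=q.mean(0);_,V=np.linalg.eigh(np.cov(q[:,:2].T)); pr=(q-mu)[:,:2]@V[:,1]
    return len(q),mu.round(1),np.degrees(np.arctan2(V[1,1],V[0,1]))%180, (mu[:2]+V[:,1]*pr.min()).round(0),(mu[:2]+V[:,1]*pr.max()).round(0)
E
python3 - <<'E'
from h import *
from bench import arm
s=arm.read_state(); print(s['position'],s['contact_force'])
for n in("wrist","side","scene"):
    im,P,m=snap(n,n+"_s"); print(n,seat(P,m,im),armfit(P,m,im))
cv2.imwrite("pics/s.png",np.hstack([cv2.imread("pics/side_s.png")[130:420,180:480],cv2.imread("pics/wrist_s.png")[60:350,60:500]]))
E
```

```text
[ 482.32338941 -239.28866173  302.73323669] [-0.06825513 -0.0911793  -0.29480452]
wrist (((481.6817932128906, -238.85943603515625), 88.33123016357422), array([-1.90000e-03, -9.00000e-04,  9.70859e+01])) (893, array([457.7, -56.1, 173.3]), np.float64(154.42506913806673), array([ 593., -121.]), array([427., -41.]))
side (((482.7061767578125, -236.23040771484375), 88.91671752929688), array([2.00000e-03, 1.70000e-03, 9.68116e+01])) (1201, array([505.8, -87.2, 173.2]), np.float64(150.94777799207756), array([ 587., -132.]), array([426., -43.]))
scene (((483.6029357910156, -236.00836181640625), 91.39830017089844), array([2.5000e-03, 1.6000e-03, 9.6186e+01])) (147, array([481.6, -69. , 172.3]), np.float64(147.53661609435036), array([ 589., -137.]), array([432., -38.]))
```

View pics/s.png

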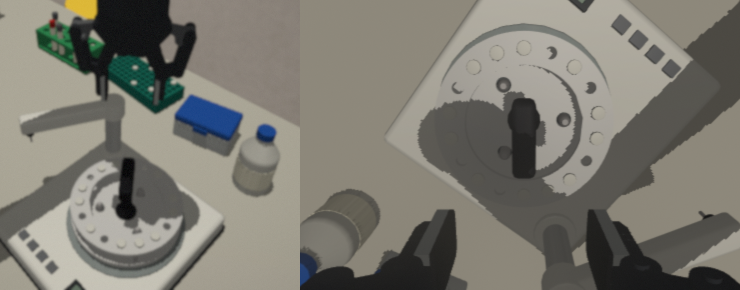

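The carousel is seated. The ring plane is at z ≈ 97 (60+37) with under 0.2° of tilt, and it is centred on the turntable. The arm fits give the pivot at about (571,-121) and the arm direction as 151°. I plan the push as an arc with shut fingers.

```bash
cat >> h.py <<'E'
def plan(cur,yaw0,goals):
    """cur TCP, yaw0 of tool x (deg); goals (x,y,z,yaw) -> tool shift in cm + turn"""
    a=np.radians(yaw0); T=np.array([[np.cos(a),np.sin(a),0],[np.sin(a),-np.cos(a),0],[0,0,-1]]) # rows = tool axes
    for g in goals: print((T@(np.array(g[:3])-cur)/10).round(2).tolist(), round(-np.radians(g[3]-yaw0),3))
def arc(th,gap,z=142,piv=(571,-121),r=100):
    t=np.radians(th); n=np.radians(th-90); d=13+11+gap
    return (piv[0]+r*np.cos(t)+d*np.cos(n),piv[1]+r*np.sin(t)+d*np.sin(n),z,th+90)
E
python3 - <<'E'
from h import *
g=arc(151,28); print("approach",g); plan((481.8,-238.9,301),218.3,[(g[0],g[1],301,g[3])])
plan(g[:3],g[3],[arc(t,0) for t in range(151,211,4)])
E
```

```text
approach (np.float64(508.74812953886993), np.float64(-27.038813204117695), 142, 241)
[-15.25, 14.96, 0.0] -0.396
[2.8, -0.0, 0.0] -0.0
[3.5, 0.14, 0.0] -0.07
[4.22, 0.24, 0.0] -0.14
[4.93, 0.28, 0.0] -0.209
[5.65, 0.27, 0.0] -0.279
[6.36, 0.22, 0.0] -0.349
[7.07, 0.11, 0.0] -0.419
[7.78, -0.04, 0.0] -0.489
[8.46, -0.25, 0.0] -0.559
[9.14, -0.5, 0.0] -0.628
[9.79, -0.8, 0.0] -0.698
[10.42, -1.14, 0.0] -0.768
[11.03, -1.53, 0.0] -0.838
[11.6, -1.95, 0.0] -0.908
[12.15, -2.42, 0.0] -0.977
```

Call:
move_arm(
  moves=[
    {"gripper":-1,"xyz":[-4,3.9,0],"angular":[0,0,-0.1]},
    {"gripper":-1,"xyz":[-8,7.8,0],"angular":[0,0,-0.2]},
    {"gripper":-1,"xyz":[-12,11.8,0],"angular":[0,0,-0.3]},
    {"gripper":-1,"xyz":[-15.25,14.96,0],"angular":[0,0,-0.396]},
    {"gripper":-1,"xyz":[-15.25,14.96,0],"angular":[0,0,-0.396]},
    {"gripper":-1,"xyz":[-15.25,14.96,4],"angular":[0,0,-0.396]},
    {"gripper":-1,"xyz":[-15.25,14.96,8],"angular":[0,0,-0.396]},
    {"gripper":-1,"xyz":[-15.25,14.96,12],"angular":[0,0,-0.396]},
    {"gripper":-1,"xyz":[-15.25,14.96,15.6],"angular":[0,0,-0.396]},
    {"gripper":-1,"xyz":[-15.25,14.96,15.6],"angular":[0,0,-0.396]},
  ],
)

```text
clock: 14.88
position: [505.4, -28.2, 139.7]
ee_rot: [-0.507, 0.862, 0.001, -0.004]
contact_force: [0.6, -0.1, 0.7]
gripper_width: 0.2
```

```bash
python3 - <<'E'
from h import *
from bench import arm
s=arm.read_state(); print(s['position'],s['contact_force'],s['gripper_width'])
im,P,m=snap("side","side_p"); print(armfit(P,m,im))
cv2.imwrite("pics/p.png",cv2.resize(im[100:400,120:450],None,fx=1.8,fy=1.8))
E
```

```text
[505.36841112 -28.22402909 139.67401459] [ 0.63849015 -0.06902465  0.73156746] 0.22740601858563536
(1311, array([509.4, -88.4, 173.4]), np.float64(151.8197590498347), array([ 588., -131.]), array([426., -44.]))
```

View pics/p.png

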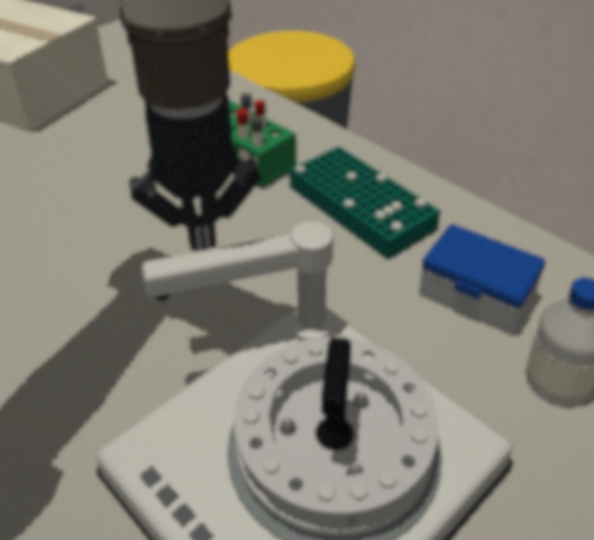

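The shut fingers stand on the outer side of the probe arm at about (202,235), roughly at mid-arm. I start the push.

Call:
move_arm(
  moves=[
    {"gripper":-1,"xyz":[1.5,0,0],"angular":[0,0,0]},
    {"gripper":-1,"xyz":[2.8,0,0],"angular":[0,0,0]},
    {"gripper":-1,"xyz":[3.5,0.14,0],"angular":[0,0,-0.07]},
    {"gripper":-1,"xyz":[4.22,0.24,0],"angular":[0,0,-0.14]},
    {"gripper":-1,"xyz":[4.93,0.28,0],"angular":[0,0,-0.209]},
    {"gripper":-1,"xyz":[5.65,0.27,0],"angular":[0,0,-0.279]},
    {"gripper":-1,"xyz":[6.36,0.22,0],"angular":[0,0,-0.349]},
    {"gripper":-1,"xyz":[7.07,0.11,0],"angular":[0,0,-0.419]},
    {"gripper":-1,"xyz":[7.78,-0.04,0],"angular":[0,0,-0.489]},
  ],
)

```text
clock: 16.05
position: [471.4, -95.6, 144.3]
ee_rot: [-0.702, 0.712, -0.001, 0.002]
contact_force: [2.0, 1.3, -0.1]
gripper_width: 0.3
```

```bash
python3 - <<'E'
from h import *
from bench import arm
for n in("side","scene"):
    im,P,m=snap(n,n+"_q"); print(armfit(P,m,im))
s=arm.read_state();print(s['position'],s['contact_force'])
for t0 in (183,): 
    g=arc(t0,0); plan(g[:3],g[3],[arc(t,0) for t in range(185,215,2)])
E
```

```text
(874, array([ 497.4, -120.2,  173.8]), np.float64(0.41372660388239524), array([ 592., -120.]), array([ 408., -121.]))
(160, array([ 565.8, -118.7,  174.7]), np.float64(8.25696559100976), array([ 597., -114.]), array([ 476., -132.]))
[470.52923536 -96.03073237 143.9387175 ] [-0.24147209  0.10034634  0.16076741]
[0.35, 0.08, 0.0] -0.035
[0.7, 0.14, 0.0] -0.07
[1.06, 0.2, 0.0] -0.105
[1.42, 0.24, 0.0] -0.14
[1.77, 0.26, 0.0] -0.175
[2.13, 0.28, 0.0] -0.209
[2.49, 0.28, 0.0] -0.244
[2.85, 0.27, 0.0] -0.279
[3.21, 0.25, 0.0] -0.314
[3.56, 0.22, 0.0] -0.349
[3.92, 0.17, 0.0] -0.384
[4.27, 0.11, 0.0] -0.419
[4.63, 0.04, 0.0] -0.454
[4.98, -0.04, 0.0] -0.489
[5.32, -0.14, 0.0] -0.524
```

Call:
move_arm(
  moves=[
    {"gripper":-1,"xyz":[0.35,0.08,0],"angular":[0,0,-0.035]},
    {"gripper":-1,"xyz":[0.7,0.14,0],"angular":[0,0,-0.07]},
    {"gripper":-1,"xyz":[1.06,0.2,0],"angular":[0,0,-0.105]},
    {"gripper":-1,"xyz":[1.42,0.24,0],"angular":[0,0,-0.14]},
    {"gripper":-1,"xyz":[1.77,0.26,0],"angular":[0,0,-0.175]},
    {"gripper":-1,"xyz":[2.13,0.28,0],"angular":[0,0,-0.209]},
  ],
)

```text
clock: 16.9
position: [467.8, -116.5, 143.7]
ee_rot: [0.772, -0.636, 0.001, -0.001]
contact_force: [0.8, 1.5, 1.1]
gripper_width: -0.0
```

Call:
move_arm(
  moves=[
    {"gripper":-1,"xyz":[0.2,0,0],"angular":[0,0,-0.017]},
    {"gripper":-1,"xyz":[0.4,0.01,0],"angular":[0,0,-0.035]},
  ],
)

```text
clock: 17.15
position: [467.9, -120.5, 143.1]
ee_rot: [0.783, -0.622, 0.0, -0.0]
contact_force: [-0.1, 1.0, 1.0]
gripper_width: 0.3
```

Call:
move_arm(
  moves=[
    {"gripper":-1,"xyz":[0.2,0,0],"angular":[0,0,-0.017]},
    {"gripper":-1,"xyz":[0.4,0.01,0],"angular":[0,0,-0.035]},
  ],
)

```text
clock: 17.4
position: [468.5, -124.4, 142.6]
ee_rot: [0.794, -0.608, -0.0, 0.0]
contact_force: [-1.6, 1.1, 0.5]
gripper_width: 0.2
```

```bash
python3 - <<'E'
from h import *
from bench import arm
im,P,m=snap("side","side_r"); print(armfit(P,m,im))
s=arm.read_state();print(s['position'],s['contact_force'])
E
```

```text
(863, array([ 503.2, -139.4,  173.9]), np.float64(16.737951848352736), array([ 591., -113.]), array([ 415., -166.]))
[ 468.59121707 -124.564855    142.60605982] [-0.63687446 -0.05324901  0.53356245]
```

Call:
move_arm(
  moves=[
    {"gripper":-1,"xyz":[0.2,0,0],"angular":[0,0,-0.017]},
    {"gripper":-1,"xyz":[0.4,0.01,0],"angular":[0,0,-0.035]},
  ],
)

```text
clock: 17.7
position: [469.3, -128.3, 142.5]
ee_rot: [0.804, -0.594, -0.001, 0.0]
contact_force: [-1.7, 1.6, -0.1]
gripper_width: -0.1
```

Call:
move_arm(
  moves=[
    {"gripper":-1,"xyz":[0.2,0,0],"angular":[0,0,-0.017]},
    {"gripper":-1,"xyz":[0.4,0.01,0],"angular":[0,0,-0.035]},
  ],
)

```text
clock: 17.95
position: [470.8, -132.1, 142.6]
ee_rot: [0.815, -0.58, -0.0, 0.0]
contact_force: [-1.6, 1.0, -0.8]
gripper_width: -0.1
```

Call:
move_arm(
  moves=[
    {"gripper":-1,"xyz":[0.15,0,0],"angular":[0,0,-0.017]},
    {"gripper":-1,"xyz":[0.3,0.01,0],"angular":[0,0,-0.035]},
  ],
)

```text
clock: 18.2
position: [471.8, -135.0, 142.7]
ee_rot: [0.825, -0.566, -0.0, 0.0]
contact_force: [-1.3, 1.2, 0.0]
gripper_width: 0.1
```

Call:
move_arm(
  moves=[
    {"gripper":-1,"xyz":[0.15,0,0],"angular":[0,0,-0.017]},
    {"gripper":-1,"xyz":[0.3,0.01,0],"angular":[0,0,-0.017]},
  ],
)

```text
clock: 18.45
position: [472.8, -137.8, 142.8]
ee_rot: [0.829, -0.559, -0.0, 0.0]
contact_force: [-2.6, 1.9, -1.2]
gripper_width: -0.1
```

Call:
move_arm(
  moves=[
    {"gripper":-1,"xyz":[0.15,0,0],"angular":[0,0,-0.017]},
    {"gripper":-1,"xyz":[0.3,0.01,0],"angular":[0,0,-0.017]},
  ],
)

```text
clock: 18.7
position: [472.7, -138.3, 142.8]
ee_rot: [0.834, -0.552, -0.002, -0.001]
contact_force: [-7.4, 18.3, 6.7]
gripper_width: -0.1
```

```bash
python3 - <<'E'
from h import *
from bench import arm
im,P,m=snap("side","side_t"); print(armfit(P,m,im),seat(P,m,im))
s=arm.read_state();print(s['position'],s['contact_force'])
E
```

```text
(839, array([ 506.5, -149. ,  173.9]), np.float64(25.187230545991383), array([ 591., -109.]), array([ 423., -188.])) (((483.4707946777344, -236.5137176513672), 89.14949798583984), array([2.30000e-03, 1.30000e-03, 9.67875e+01]))
[ 472.74625606 -138.22069812  142.81171239] [-5.34880594 13.9425443   4.96274698]
```

The force jumped to about 18 N at an arm angle of 205° (204° predicted), so the arm is on its stop. I back straight off, then rise.

Call:
move_arm(
  moves=[
    {"gripper":-1,"xyz":[-0.15,0,0],"angular":[0,0,0]},
    {"gripper":-1,"xyz":[-0.4,0,0],"angular":[0,0,0]},
    {"gripper":-1,"xyz":[-1,0,0],"angular":[0,0,0]},
    {"gripper":-1,"xyz":[-3,0,0],"angular":[0,0,0]},
    {"gripper":-1,"xyz":[-6,0,0],"angular":[0,0,0]},
    {"gripper":-1,"xyz":[-8,0,-4],"angular":[0,0,0]},
    {"gripper":-1,"xyz":[-8,0,-9],"angular":[0,0,0]},
    {"gripper":-1,"xyz":[-8,0,-14],"angular":[0,0,0]},
    {"gripper":-1,"xyz":[-8,0,-16],"angular":[0,0,0]},
    {"gripper":-1,"xyz":[-8,0,-16],"angular":[0,0,0]},
  ],
)

```text
clock: 20.0
position: [443.6, -66.8, 304.5]
ee_rot: [0.834, -0.552, 0.002, -0.002]
contact_force: [0.5, 1.1, -0.5]
gripper_width: 0.1
```

```bash
python3 - <<'E'
from h import *
from bench import arm
s=arm.read_state();print(s['position'],s['contact_force'])
for n in ("side","scene"):
    im,P,m=snap(n,n+"_f"); print(n,armfit(P,m,im),seat(P,m,im))
cv2.imwrite("pics/f.png",np.hstack([cv2.imread("pics/side_f.png")[100:420,140:500],cv2.imread("pics/scene_f.png")[100:420,80:440]]))
E
```

```text
[443.57606171 -66.75971023 304.52962908] [ 0.53949502  1.12011483 -0.4741321 ]
side (1459, array([ 501.7, -151.5,  173.5]), np.float64(24.785558944607118), array([ 591., -110.]), array([ 423., -188.])) (((483.0028076171875, -235.95709228515625), 89.07788848876953), array([1.80000e-03, 1.30000e-03, 9.67711e+01]))
scene (335, array([ 522.7, -142.7,  173.6]), np.float64(24.74187918048915), array([ 594., -110.]), array([ 429., -186.])) (((485.12310791015625, -238.5604248046875), 90.2335205078125), array([1.80000e-03, 1.90000e-03, 9.62035e+01]))
```

View pics/f.png

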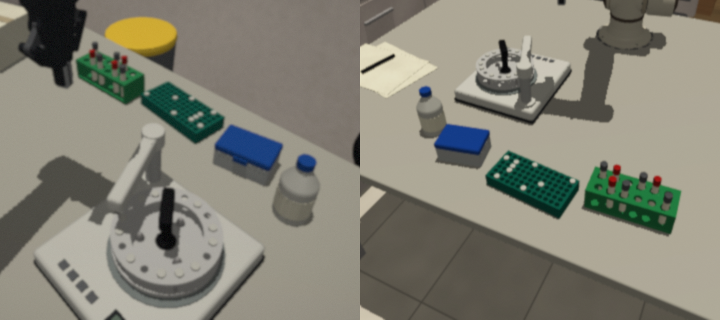

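The final views show the carousel seated flat, at (165,240) on the left. The probe arm lies over the tube ring and hasn't moved since release (24.8°, against 25.2° while pressed). The robot is clear and the bystanders are where they were, so I hand in.

```bash
python3 -c "
from bench import arm
print(arm.job_done())"
```

```text
the job is handed in; nothing more can be done
None
```

The job is handed in at about 20 s of the 62 s allowed, with the carousel seated on the turntable and the probe arm swung in to its stop.

**Carousel:** I lifted it level by its handle. Almost no turn was needed, as its holes and the studs were both at about 8.3° mod 120. Through two of the holes I saw the studs inside them, then lowered until contact at TCP z 129.8 mm (130.2 predicted). The last side view puts the tube ring at z ≈ 96.8 mm (about 97 expected when home), tilted by about 0.1°.

**Probe arm:** I pushed it in with shut fingers until the force rose to about 20 N at its stop. After I let go it stayed put, at 24.8° against 25.2° while pressed, within the camera fit's noise.

**Robot and bench:** the robot is clear and touching nothing. The other things on the bench look undisturbed in the final pictures, though I did not measure them.

**Disagreements:** the cameras differed by 2–4 mm on absolute positions, so I aligned by the hole and stud view. My first correction there overshot by about 1 mm, and I corrected it before seating. I did not see the third hole and stud up close.

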